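Lay out the bearing-change kit

ROBOT

A 7-joint arm with a two-finger parallel gripper is mounted at the origin on a cart in front of the work surface, level with it; the furniture and walls round the work are solid. World frame = base frame: x ahead of the robot, y to its left, z up, the work surface at z = 0. Lengths are in m, angles in rad, forces in N, time in s.
With the tool pointing down it reaches from about 0.425 to 0.925 m from the base axis. Payload 6.8 kg.
Tool frame: the origin (TCP) lies between the finger pads; the fingertips stand 22 mm ahead of it and the grasp point (between the pads) lies 3 mm ahead of it; z points along the fingers, y is the line along which they close (so a half turn about z gives the same grasp; the last joint's range is limited). The gripper opens to 85 mm and grips with 20 to 120 N. Pads are 22 mm wide; open, the fingers measure 114 mm over their backs; the gripper's body (76 mm by 85 mm) begins 54 mm behind the grasp point. The pads swing forward as they close: fully open they stand 13 mm farther back than shut.
Start: joints at [-1.458, 0.477, 0.022, 1.555, -0.011, 1.109, -0.083], TCP at [0.148, 0.659, 0.253] pointing down, gripper open.
Joint ranges: [-2.96, 2.96], [-0.34, 2.1], [-1.41, 1.46], [0.24, 2.44], [-1.37, 4.51], [0.17, 1.92], [-2.96, 2.96]. Speed limits (rad/s): [2.39, 2.39, 3.14, 3.14, 3.14, 3.14, 3.14].

INTERFACE

Orientations are given as a unit quaternion [w, x, y, z].
In Python, from station import bot gives the robot as it stands.
- The arm moves only by the tool servo_tool, never from a script. Its argument "motion" is a list that holds one entry, the list of rows, each a list of 5 numbers: the opening, from 0 (shut) to 1 (fully open), then the shift along the world's x, y, z each as a share of 0.04 m, from -1 to 1, then the turn about the world's z as a share of 0.12 rad, from -1 to 1. A call has 1 to 20 rows; each row shifts and turns the commanded pose from where the row before left it; what a row does not reach is not made up. A row lasts 1/10 s, in which the tool goes at most 50 mm and 8.59 degrees, less where a joint would pass 70% of its speed; a pose out of reach is approached as far as the arm can. A call with a number of a shift or a turn outside -1 to 1 is refused whole. A call with a gripper value outside its range is refused whole. The fingers move at their own pace and stop on an object; "newtons" is the grip in N (left out, the last holds). Time passes only in rows, so rows that do not move let the fingers close. It gives the time, the measured TCP pose, the force, the opening and the grip force at its end, in the units of the state.
- bot.get_obs(): the state, without advancing time (a new reading comes with each control period).
- bot.read_camera(name): name is "side" or "top"; returns (picture, depth): 420x560x3 uint8, red, green, blue; 420x560 float32, m along the optical axis (not along the pixel's ray), 0 where there is no reading.
- bot.get_calibration(name): a dict with "fovy" (degrees; the focal length in pixels is half the picture's height over the tangent of half this angle, whatever the lens; pixels are square), "cx", "cy" (the principal point, pixels), "view" (4x4, takes a point from world to camera coordinates). Camera axes: x right, y down, z forward; pixel columns grow to the right and rows downward; lengths in m; the calibration is good to about 2 mm. A picture is of the moment at which its call begins. get_calibration takes no time and is no camera call.
- bot.hand_in(): hands the job in; it is judged then, once.
The state is a dict: "t": time; "q": joint angles; "joint_vel": joint speeds; "joint_torque": joint torques, N m; "eef_pos": TCP position; "tool_rot": TCP orientation; "contact_force": force on the tool from outside, world axes, zero at the start; "torque": the same for the moment, N m; "gripper_width": opening from 0.0 (shut) to 1.0 (fully open); "grasp_force": force on a finger pad.
Only numpy, scipy, OpenCV 4.12 (cv2) and the standard library are available. Lean on these libraries where they do the work, as an engineer would, in place of code of your own. Each camera call takes 0.05 s, during which the arm holds its last target. There are 200 camera calls.

TASK

Lay out the kit for a bearing change: put the large ball bearing, the large hex nut, the flange and the feeler gauge into the grey tray, each lying flat, the same side up as now, on the floor of the pocket cut for it (flange in the largest round pocket, bearing in the smaller round one, nut in the square one, gauge in the long slot). Leave the smaller bearing and the smaller nut where they lie.

Things in the scene. Friction and masses are not known exactly. Their poses are not given: they have to be found in the camera images.
- big_bearing: the larger of two steel ball bearings: a ring 62 mm outside diameter, 19 mm high, lying flat; grip it round the outside. Origin: centre of its underside, z up. 0.2 kg
- big_nut: the larger of two grey steel hex nuts lying flat: 35 mm across corners (along its x), 30 mm across flats (the flats face its +y and -y), 18 mm high. Origin: centre of its underside, z up. 0.07 kg
- cover_flange: dark grey steel round flange lying flat: a disc 90 mm across and 12 mm thick with four low bolt heads (to 14 mm high) and in the middle a straight round hub, 56 mm across, up to 26 mm above the underside, that can be gripped across. Origin: centre of its underside, z up. 0.35 kg
- gauge: folded feeler gauge, a flat light grey metal bar lying flat: 16 mm wide (x), 90 mm long (y), 9 to 10 mm high. Origin: centre of its underside, z up. 0.06 kg
- little_bearing: look-alike to leave alone: the smaller ball bearing, 42 mm outside diameter, 13 mm high. Origin: centre of its underside
- little_nut: look-alike to leave alone: the smaller grey hex nut, 28 mm across corners, 24 mm across flats, 14 mm high. Origin: centre of its underside
- flange_pocket: tile with the largest round pocket, 106 mm in diameter, for the flange; one of four wooden tiles 119 x 119 x 14 mm, fixed 2 x 2 in changing order in a grey tray (252 x 252 mm, rim 19 mm above the bench). Origin: centre of the tile's underside, 4 mm above the bench; z up, x, y along its edges. Pocket central, dark floor, 6 mm deep: floor 8 mm, tile top 14 mm above origin
- bearing_pocket: tile with the smaller round pocket, 78 mm in diameter, for the large bearing; one of four wooden tiles 119 x 119 x 14 mm, fixed 2 x 2 in changing order in a grey tray (252 x 252 mm, rim 19 mm above the bench). Origin: centre of the tile's underside, 4 mm above the bench; z up, x, y along its edges. Pocket central, dark floor, 6 mm deep: floor 8 mm, tile top 14 mm above origin
- nut_pocket: tile with the square pocket, 50 x 50 mm, for the large nut; one of four wooden tiles 119 x 119 x 14 mm, fixed 2 x 2 in changing order in a grey tray (252 x 252 mm, rim 19 mm above the bench). Origin: centre of the tile's underside, 4 mm above the bench; z up, x, y along its edges. Pocket central, dark floor, 6 mm deep: floor 8 mm, tile top 14 mm above origin
- gauge_pocket: tile with the long slot, 36 mm wide (x) and 106 mm long (y), for the feeler gauge; one of four wooden tiles 119 x 119 x 14 mm, fixed 2 x 2 in changing order in a grey tray (252 x 252 mm, rim 19 mm above the bench). Origin: centre of the tile's underside, 4 mm above the bench; z up, x, y along its edges. Pocket central, dark floor, 6 mm deep: floor 8 mm, tile top 14 mm above origin
Not all that is in view belongs to the job. Leave any orange look-alike of the big_bearing alone.

How it is judged:
By the outcome, as a careful person would: the job done as asked, in the order asked, and still so for the second after the job is handed in, with the robot touching nothing.
It also fails if it takes over 93 s, if anything falls off the work surface, if the arm or the gripper's body presses on something with over 40 N, if the wrist force passes 120 N, or if a joint passes its speed limit or range.

## Working session

There is one attempt and no reset: what is moved stays moved. The work goes in short steps, Python scripts to look and compute and a tool call to move; the robot and the scene stay as the last step left them, time stands still between calls to the robot, and variables do not carry over. Pictures are saved under pics/ and viewed, at most 14 in all, crops included, and the job is handed in when it is done.

Besides the shell and the picture viewer there is one more tool, called after "Request:" as a command line: name --argument value ..., lists and objects as JSON in quotes. servo_tool: Moves the arm, as the interface text tells. Shift numbers are shares of 0.04 m and turn numbers shares of 0.12 rad, none past 1 either way. Its arguments: {"type":"object","properties":{"motion":{"type":"array"},"newtons":{"type":"number"}},"required":["motion"]}

```bash
mkdir -p pics
python3 - <<'E'
from station import bot
import cv2,numpy as np
for n in("top","side"):
    p,d=bot.read_camera(n); c=bot.get_calibration(n)
    np.savez(n+"0.npz",p=p,d=d,**c); print(n,c["fovy"],c["cx"],c["cy"],np.round(c["view"],4).tolist(),(d==0).mean())
    cv2.imwrite(f"pics/{n}0.png",cv2.resize(p[:,:,::-1],(800,600)))
o=bot.get_obs();print(o["t"],o["eef_pos"],o["tool_rot"],o["q"])
E
```

```text
top 55.28650724784731 273.0124309987321 208.143819902059 [[0.0007, -1.0, -0.0091, 0.0439], [-0.9814, 0.0011, -0.1919, 0.484], [0.1919, 0.009, -0.9814, 1.07], [0.0, 0.0, 0.0, 1.0]] 0.003928571428571429
side 47.42456410050491 273.8090866044629 217.08821151580628 [[-0.9785, -0.2063, -0.0088, 0.485], [-0.1327, 0.6607, -0.7388, 0.0591], [0.1582, -0.7217, -0.6739, 1.0206], [0.0, 0.0, 0.0, 1.0]] 0.004200680272108843
0.1 [0.14772964 0.65813992 0.2524272 ] [-5.42676179e-05  1.10203477e-01  9.93908714e-01 -8.11333749e-04] [-1.45810543  0.47772892  0.02237911  1.5563258  -0.01157163  1.10929164
 -0.08312069]
```

View pics/top0.png

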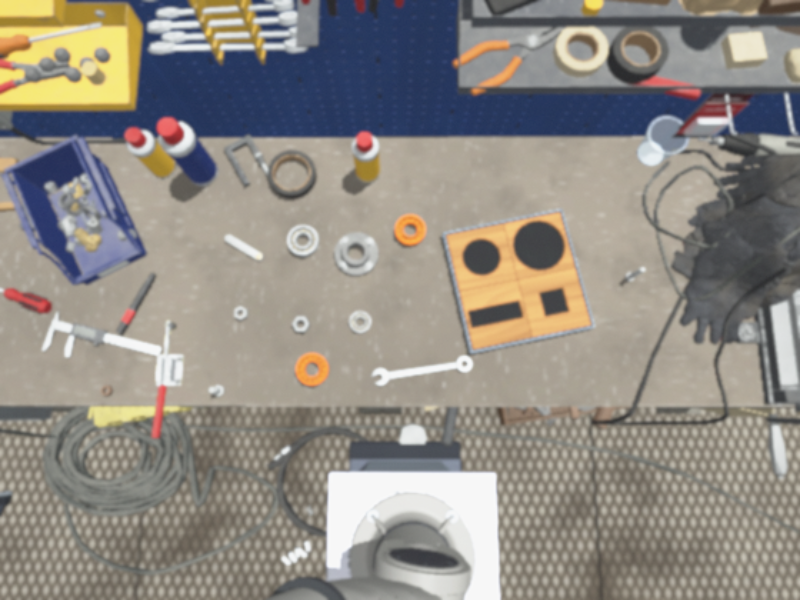

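View pics/side0.png

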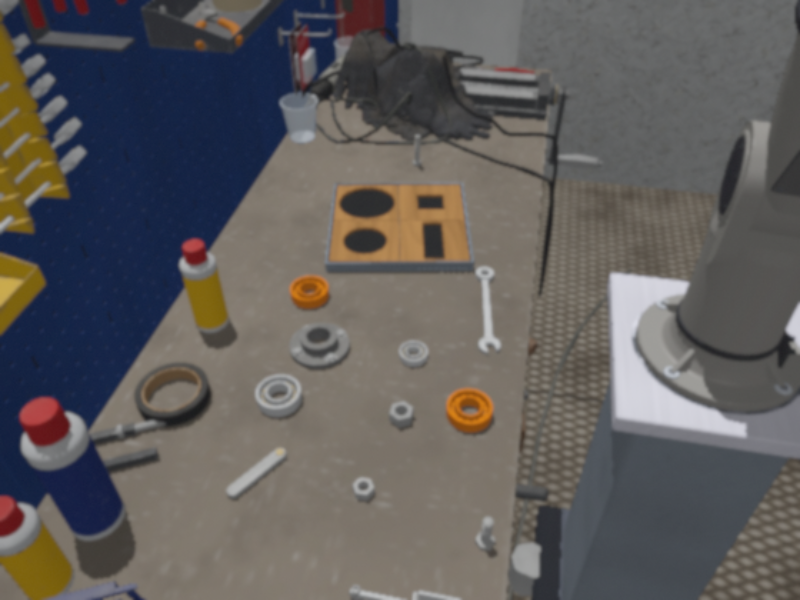

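The top view (800 px scale) shows the gauge at (243,247), big bearing (302,240) and flange (357,253). The nuts are at (300,324) and (240,313), with the right one looking larger, and the small bearing is at (360,321). The tray is centred near (518,282): bearing pocket upper left, flange upper right, gauge slot lower left, nut pocket lower right. The side view agrees.

```bash
cat > h.py <<'E'
import numpy as np,cv2
def cam(c):
    f=210/np.tan(np.radians(float(c["fovy"]))/2); return f,float(c["cx"]),float(c["cy"]),np.array(c["view"])
def ray(c,uv,z):
    f,cx,cy,V=cam(c); uv=np.atleast_2d(uv).astype(float)
    d=np.c_[(uv[:,0]-cx)/f,(uv[:,1]-cy)/f,np.ones(len(uv))]@V[:3,:3]
    o=-V[:3,:3].T@V[:3,3]; return (o+d*((z-o[2])/d[:,2])[:,None])[:,:2]
def proj(c,p):
    f,cx,cy,V=cam(c); q=V[:3,:3]@np.array(p)+V[:3,3]; return np.array([cx+f*q[0]/q[2],cy+f*q[1]/q[2]])
def height(c,d):
    f,cx,cy,V=cam(c); v,u=np.indices(d.shape)
    P=np.stack([(u-cx)/f*d,(v-cy)/f*d,d],-1)-V[:3,3]
    return P@V[:3,:3]
def blobs(m,lo=15,hi=4000):
    n,l,s,ce=cv2.connectedComponentsWithStats(m.astype(np.uint8),connectivity=8)
    return [(l==i,s[i],ce[i]) for i in range(1,n) if lo<s[i,4]<hi]
E
python3 - <<'E'
from h import *
for n in("top","side"):
    c=np.load(n+"0.npz");p=c["p"];d=c["d"];W=height(c,d)
    reg=(W[...,0]>.4)&(W[...,0]<.8)&(W[...,1]>-.45)&(W[...,1]<.4)
    b=reg&(abs(W[...,2])<.004);print(n,"bench z med/std",np.median(W[b][:,2]),W[b][:,2].std())
    hsv=cv2.cvtColor(p,cv2.COLOR_RGB2HSV)
    for k,m in(("high",reg&(W[...,2]>.004)&(W[...,2]<.04)),("dark",reg&(p.max(2)<50)),("grey",reg&(hsv[...,1]<28)&(hsv[...,2]>110))):
        for bm,s,ce in blobs(m):
            xy=W[bm]; r=cv2.minAreaRect(np.argwhere(bm)[:,::-1].astype(np.float32))
            print(k,s.tolist(),ce.round(1),"W",np.median(xy,0).round(4),"ext",(np.ptp(xy[:,:2],axis=0)).round(3),"rect",np.round(r[1],1),round(r[2],1),p[bm].mean(0).round())
E
```

```text
top bench z med/std 0.00048819109872848406 0.0018532363971481536
high [159, 107, 16, 24, 110] [167.3 118.6] W [0.7655 0.3625 0.0141] ext [0.07  0.048] rect [25.6  6.6] 61.7 [138. 139. 137.]
high [178, 107, 44, 34, 589] [202.  121.3] W [0.7598 0.2579 0.0212] ext [0.1   0.134] rect [33. 43.] 90.0 [126. 120. 110.]
high [249, 118, 19, 10, 83] [258.2 123.5] W [0.7429 0.088  0.0213] ext [0.029 0.053] rect [18.  9.] 0.0 [156. 134.  81.]
high [277, 150, 21, 23, 297] [287.3 160.9] W [6.325e-01 5.000e-04 1.570e-02] ext [0.068 0.059] rect [22. 20.] 90.0 [235. 158.  79.]
high [201, 158, 23, 23, 318] [212.3 168.7] W [0.6075 0.2212 0.015 ] ext [0.068 0.066] rect [22. 22.] 90.0 [201. 202. 197.]
high [234, 162, 32, 32, 643] [249.5 177.7] W [0.5789 0.1121 0.0126] ext [0.095 0.091] rect [30.4 30. ] 26.6 [184. 185. 182.]
high [153, 164, 31, 21, 176] [169.7 173.1] W [0.5971 0.3477 0.0099] ext [0.062 0.092] rect [31.7  9.5] 29.2 [222. 222. 218.]
high [438, 190, 9, 7, 34] [441.7 193.1] W [ 0.5321 -0.4397  0.0135] ext [0.019 0.015] rect [5.3 8.3] 56.3 [156. 157. 154.]
high [164, 214, 10, 11, 60] [168.9 219
[... 7108 characters left out ...]
6] W [0.773  0.3052 0.0103] ext [0.043 0.023] rect [ 5.5 20.1] 82.9 [132. 131. 129.]
grey [80, 297, 7, 7, 27] [ 83.  300.3] W [0.7941 0.3258 0.0157] ext [0.009 0.013] rect [4.  6.7] 26.6 [133. 133. 133.]
grey [87, 308, 11, 5, 30] [ 91.9 309.7] W [ 0.7775  0.3311 -0.0011] ext [0.021 0.01 ] rect [9.8 3.2] 18.4 [135. 129. 122.]
grey [157, 314, 44, 34, 434] [177.1 331. ] W [0.6001 0.3485 0.0081] ext [0.059 0.084] rect [ 9.8 51.8] 51.8 [162. 161. 159.]
grey [246, 333, 17, 17, 177] [253.6 340.1] W [0.4611 0.3402 0.0119] ext [0.031 0.037] rect [13.9 16.6] 69.4 [147. 146. 143.]
grey [263, 351, 11, 4, 30] [268.3 352.8] W [ 0.4311  0.3545 -0.001 ] ext [0.018 0.008] rect [ 3. 10.] 90.0 [135. 130. 122.]
```

```bash
cat > m.py <<'E'
from h import *
O={"big_bearing":(.609,.223,.019),"big_nut":(.436,.223,.018),"flange":(.579,.118,.012),"gauge":(.597,.348,.0095),"lil_nut":(.459,.343,.014),"lil_bear":(.442,.105,.013)}
def hullc(m,ray_z,c):
    k=max(cv2.findContours(m.astype(np.uint8),0,2)[0],key=cv2.contourArea)
    h=cv2.convexHull(ray(c,k[:,0],ray_z).astype(np.float32)*1000)
    M=cv2.moments(h); return np.array([M["m10"],M["m01"]])/M["m00"],cv2.minAreaRect(h),cv2.contourArea(h),h
if __name__=="__main__":
    for n in("top","side"):
        c=np.load(n+"0.npz");p=c["p"];d=c["d"];W=height(c,d);hsv=cv2.cvtColor(p,cv2.COLOR_RGB2HSV)
        for o,(x,y,h) in O.items():
            near=np.hypot(W[...,0]-x,W[...,1]-y)<.062
            if "nut" in o: near=np.hypot(W[...,0]-x,W[...,1]-y)<.03
            if o=="big_bearing": near=np.hypot(W[...,0]-x,W[...,1]-y)<.045
            for k,m in(("hi",near&(W[...,2]>.004)),("grey",near&(hsv[...,1]<26)&(hsv[...,2]>105))):
                bs=blobs(m)
                if not bs: continue
                b=max(bs,key=lambda t:t[1][4])[0]; q,r,a,_=hullc(b,h/2,c)
                print(n,o,k,q.round(1),"rect",np.round(r[0],1),np.round(r[1],1),round(r[2],1),"A",round(a))
        if n=="side":T=(p.max(2)<75)
        else: T=(p.max(2)<100)
        t=T&(W[...,0]>.4)&(W[...,0]<.7)&(W[...,1]>-.34)&(W[...,1]<-.08)
        for b,s,ce in blobs(t,40):
            q,r,a,_=hullc(b,.015,c); print(n,"pocket",q.round(1),"rect",np.round(r[0],1),np.round(r[1],1),round(r[2],1),"A",round(a))
    ims=[]
    for n,h in(("top",.018),("side",.018)):
        c=np.load(n+"0.npz")
        for o in("big_nut","lil_nut"):
            u,v=proj(c,[*O[o][:2],.01]).round().astype(int); ims.append(cv2.resize(c["p"][v-15:v+15,u-15:u+15,::-1],(300,300),interpolation=2))
    cv2.imwrite("pics/nuts.png",np.vstack([np.hstack(ims[:2]),np.hstack(ims[2:])]))
E
python3 m.py
```

```text
top big_bearing hi [609.6 222.5] rect [609.  224.1] [65.7 67.2] 89.9 A 3593
top big_bearing grey [612.3 224.7] rect [612.1 225.4] [73.7 67.9] 1.4 A 4063
top big_nut hi [437.7 222.8] rect [438.1 223. ] [37.2 32.1] 45.7 A 977
top big_nut grey [437.9 223.8] rect [438.1 223.1] [37.5 37.6] 90.0 A 1114
top flange hi [583.4 113.8] rect [583.8 112.7] [90.3 90. ] 65.1 A 6573
top flange grey [584.8 114.8] rect [584.1 114.9] [94.3 94.2] 89.9 A 7198
top gauge hi [595.9 352.3] rect [596.3 350.5] [95.9 28.1] 60.6 A 2360
top gauge grey [599.4 348.8] rect [599.2 348. ] [98.4 23.8] 59.4 A 2074
top lil_nut hi [459.3 344.5] rect [459.9 343.4] [26.7 27.3] 76.0 A 556
top lil_nut grey [461.1 346.6] rect [461.7 346.7] [32.6 28.9] 2.8 A 801
top lil_bear hi [442.4 103.1] rect [442.8 103. ] [43.  40.6] 90.0 A 1400
top lil_bear grey [443.5 105.5] rect [443.6 105.2] [47.2 48.7] 45.4 A 1887
top pocket [ 599.2 -258.4] rect [ 599.1 -258.8] [93.1 94.6] 87.6 A 7162
top pocket [ 575.4 -140.2] rect [ 576.3 -140.2] [66.8 66.4] 88.6 A 3555
top pocket [ 481.9 -282.7] rect [ 481.9 -282.7] [41.7 41.8] 11.4 A 1701
top pocke
[... 543 characters left out ...]
t [596.9 345.2] [89.7 18.9] 59.0 A 1590
side gauge grey [598.5 344.7] rect [598.5 344.3] [91.7 20.5] 58.9 A 1700
side lil_nut hi [459.1 342.8] rect [459.  342.9] [24.8 28.6] 13.0 A 579
side lil_nut grey [460.1 340.1] rect [460.3 339.2] [28.  29.7] 29.9 A 687
side lil_bear hi [441.9 101.9] rect [442.2 102.1] [40.4 47.1] 11.4 A 1581
side lil_bear grey [441.8  99.9] rect [441.8  99. ] [47.1 54.8] 21.1 A 2054
side pocket [ 598.3 -261.5] rect [ 598.5 -260.8] [95.1 87.3] 11.1 A 6561
side pocket [ 482.1 -287.7] rect [ 482.1 -287.7] [41.3 29.2] 11.1 A 1172
side pocket [ 456.3 -168.7] rect [ 456.5 -169.3] [28.7 92.9] 11.9 A 2541
side pocket [ 574.6 -144.6] rect [ 574.6 -145.2] [66.  59.1] 11.2 A 3244
```

View pics/nuts.png

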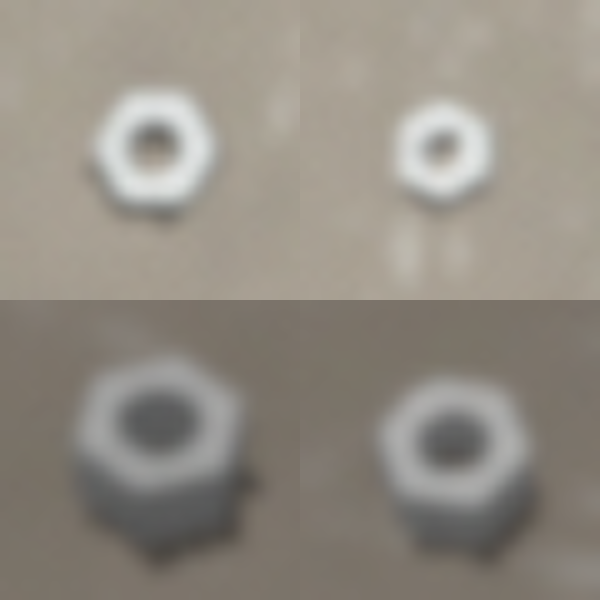

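Request:
servo_tool --motion '[[[1, 0.825, -0.777, 0, -1], [1, 0.825, -0.777, 0, -1], [1, 0.825, -0.777, 0, -1], [1, 0.825, -0.777, 0, -1], [1, 0.825, -0.777, 0, -1], [1, 0.825, -0.777, 0, -1], [1, 0.825, -0.777, 0, -1], [1, 0.825, -0.777, 0, -1], [1, 0.825, -0.777, 0, -1], [1, 0.825, -0.777, 0, 0], [1, 0.825, -0.777, -0.5, 0], [1, 0.825, -0.777, -0.5, 0], [1, 0.825, -0.777, -0.5, 0], [1, 0.825, -0.777, -0.5, 0], [1, 0, 0, -0.75, 0], [1, 0, 0, -0.75, 0], [1, 0, 0, 0, 0], [1, 0, 0, 0, 0]]]' --newtons 40

```text
t: 1.9
eef_pos: [0.6095, 0.2236, 0.1132]
tool_rot: [-0.0, 0.605, 0.796, -0.001]
contact_force: [-0.1, 0.2, 0.7]
gripper_width: 0.995
grasp_force: 0.0
```

Run:
```python
from station import bot
from h import *
p,d=bot.read_camera("side");c=bot.get_calibration("side");W=height(c,d)
m=(np.hypot(W[...,0]-.61,W[...,1]-.223)<.08)&(W[...,2]>.04)&(W[...,2]<.2)
for lo in np.arange(.06,.14,.01):
    k=m&(W[...,2]>lo)&(W[...,2]<=lo+.01); q=W[k]
    print(round(lo,3),k.sum(), q[:,:2].min(0).round(3) if k.sum() else "",q[:,:2].max(0).round(3) if k.sum() else "")
print(np.sort(W[m][:,2])[:8])
cv2.imwrite("pics/s1.png",cv2.resize(p[180:320,110:290,::-1],(720,560),interpolation=2))
```

```text
0.06 0  
0.07 0  
0.08 0  
0.09 0  
0.1 19 [0.56 0.22] [0.655 0.248]
0.11 62 [0.555 0.216] [0.662 0.248]
0.12 73 [0.554 0.215] [0.664 0.249]
0.13 76 [0.554 0.208] [0.663 0.25 ]
0.14 59 [0.549 0.214] [0.669 0.251]
[0.10365423 0.10585286 0.10608273 0.10616286 0.10675213 0.10748373
 0.10751116 0.10775984]
```

View pics/s1.png

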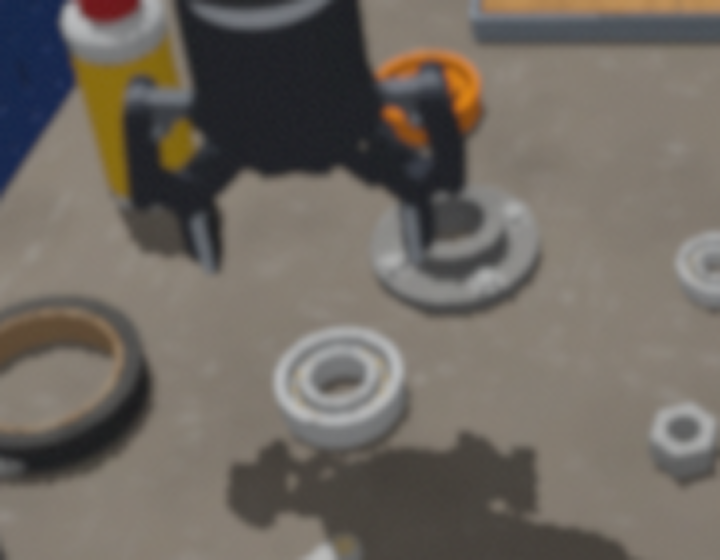

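Side view: the open fingers straddle the bearing correctly (fingertips at crop ~(208,265) and (412,255)), and the tips are 9 mm ahead of the TCP.

Request:
servo_tool --motion '[[[1, 0, 0, -0.8, 0], [1, 0, 0, -0.7, 0], [1, 0, 0, -0.5, 0], [1, 0, 0, -0.3, 0], [1, 0, 0, 0, 0], [0, 0, 0, 0, 0], [0, 0, 0, 0, 0], [0, 0, 0, 0, 0], [0, 0, 0, 0, 0], [0, 0, 0, 0, 0], [0, 0, 0, 0, 0]]]' --newtons 40

```text
t: 3.05
eef_pos: [0.6109, 0.224, 0.0235]
tool_rot: [0.0, 0.606, 0.796, 0.001]
contact_force: [-1.7, -0.4, 5.4]
gripper_width: 0.703
grasp_force: 42.5
```

Request:
servo_tool --motion '[[[0, 0, 0, 0.5, 0], [0, 0, 0, 0.75, 0], [0, 0, 0, 0.75, 0], [0, -0.0885, -0.916, 0, 0], [0, -0.0885, -0.916, 0, 0], [0, -0.0885, -0.916, 0, 0], [0, -0.0885, -0.916, 0, 0], [0, -0.0885, -0.916, 0, 0], [0, -0.0885, -0.916, 0, 0], [0, -0.0885, -0.916, 0, 0], [0, -0.0885, -0.916, 0, 0], [0, -0.0885, -0.916, 0, 0], [0, -0.0885, -0.916, 0, 0], [0, 0, 0, -0.5, 0], [0, 0, 0, -0.5, 0], [0, 0, 0, 0, 0], [0, 0, 0, 0, 0]]]'

```text
t: 4.75
eef_pos: [0.5746, -0.1428, 0.062]
tool_rot: [0.0, 0.605, 0.796, 0.0]
contact_force: [0.6, 0.8, -1.1]
gripper_width: 0.706
grasp_force: 44.6
```

Run:
```python
from station import bot
from h import *
ims=[]
for n in("top","side"):
    p,d=bot.read_camera(n);c=bot.get_calibration(n);W=height(c,d)
    u,v=proj(c,[.575,-.145,.04]).astype(int); ims.append(cv2.resize(p[v-55:v+55,u-60:u+60,::-1],(480,440),interpolation=2)[:, :400])
cv2.imwrite("pics/s2.png",np.hstack(ims)); 
m=(np.hypot(W[...,0]-.575,W[...,1]+.143)<.1)&(W[...,2]>.022)&(W[...,2]<.15)
print(np.sort(W[m][:,2])[:10],bot.get_obs()["eef_pos"])
g=m&(W[...,2]<.075)&(p.min(2)>90);print(g.sum(),W[g].min(0),W[g].max(0),W[g].mean(0))
```

```text
[0.02283217 0.03765901 0.03767196 0.03792242 0.03836886 0.03855513
 0.03857204 0.0386675  0.03885258 0.03907596] [ 0.57534615 -0.14280236  0.06264984]
452 [ 0.53853088 -0.1729432   0.02283217] [ 0.64336244 -0.1087977   0.07465038] [ 0.57465064 -0.1382072   0.05279287]
```

View pics/s2.png

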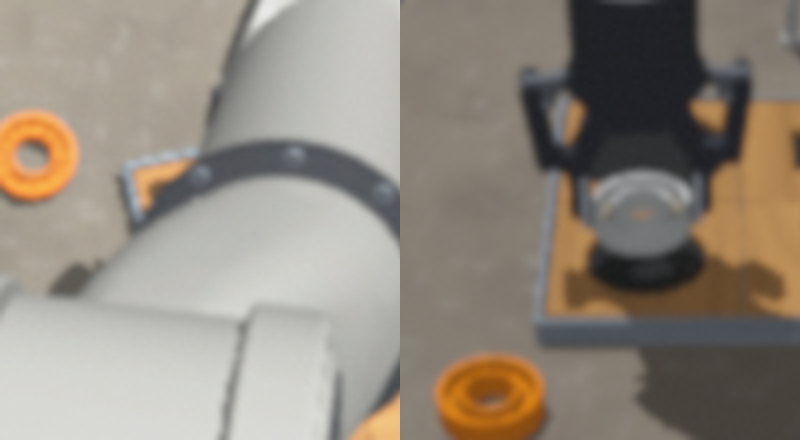

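Run:
```python
from station import bot
from h import *
p,d=bot.read_camera("side");c=bot.get_calibration("side");W=height(c,d)
u,v=proj(c,[.575,-.143,.055]).astype(int);print(u,v)
for r in range(v-14,v+20,2): print(r,[f"{W[r,x,1]*1000:.0f}/{W[r,x,2]*1000:.0f}" for x in (u-8,u-4,u,u+4,u+8)],p[r,u])
```

```text
254 155
141 ['-264/12', '-264/13', '-265/14', '-271/11', '-273/11'] [47 49 50]
143 ['-253/13', '-252/15', '-259/11', '-262/11', '-263/12'] [48 49 50]
145 ['-248/10', '-249/10', '-250/11', '-253/11', '-251/14'] [62 62 64]
147 ['-235/12', '-238/12', '-236/14', '-242/12', '-241/14'] [128 130 131]
149 ['-165/55', '-161/60', '-168/56', '-174/53', '-235/12'] [135 137 138]
151 ['-157/55', '-157/57', '-160/55', '-160/57', '-166/54'] [129 130 132]
153 ['-157/49', '-154/52', '-157/52', '-157/53', '-162/51'] [115 117 118]
155 ['-147/50', '-151/49', '-162/42', '-156/48', '-154/50'] [122 118 115]
157 ['-142/48', '-156/39', '-186/18', '-134/57', '-145/51'] [141 123 106]
159 ['-131/50', '-127/54', '-126/56', '-135/51', '-128/58'] [122 118 116]
161 ['-115/56', '-112/59', '-115/58', '-119/57', '-124/54'] [117 118 119]
163 ['-113/51', '-114/52', '-112/55', '-118/52', '-124/48'] [117 118 119]
165 ['-115/44', '-111/48', '-113/48', '-118/46', '-124/43'] [116 117 119]
167 ['-150/11', '-112/41', '-114/41', '-118/40', '-157/11'] [94 95 96]
169 ['-143/10', '-142/12', '-145/11', '-146/12', '-149/11'] [42 43 44]
171 ['-130/14', '-132/13', '-138/10', '-136/14', '-139/12'] [45 46 48]
173 ['-125/11', '-129/9', '-124/15', '-131/11', '-133/11'] [39 39 41]
```

Request:
servo_tool --motion '[[[0, 0, 0, -0.3, 0], [0, 0, 0, -0.2, 0], [0, 0, 0, -0.13, 0], [0, 0, 0, 0, 0], [0, 0, 0, 0, 0]]]'

```text
t: 5.4
eef_pos: [0.5742, -0.1429, 0.0357]
tool_rot: [-0.0, 0.606, 0.796, -0.0]
contact_force: [0.4, -0.4, -2.0]
gripper_width: 0.707
grasp_force: 44.6
```

Request:
servo_tool --motion '[[[1, 0, 0, 0, 0], [1, 0, 0, 0, 0], [1, 0, 0, 0, 0], [1, 0, 0, 1, 0], [1, 0, 0, 1, 0], [0.7, -0.3425, 0.914, 0, -0.225], [0.7, -0.3425, 0.914, 0, -0.225], [0.7, -0.3425, 0.914, 0, -0.225], [0.7, -0.3425, 0.914, 0, -0.225], [0.7, -0.3425, 0.914, 0, -0.225], [0.7, -0.3425, 0.914, 0, -0.225], [0.7, -0.3425, 0.914, 0, -0.225], [0.7, -0.3425, 0.914, 0, -0.225], [0.7, -0.3425, 0.914, 0, -0.225], [0.7, -0.3425, 0.914, 0, -0.225], [0.7, 0, 0, -0.6, 0], [0.7, 0, 0, -0.6, 0], [0.7, 0, 0, 0, 0], [0.7, 0, 0, 0, 0]]]'

```text
t: 7.3
eef_pos: [0.4375, 0.2223, 0.0683]
tool_rot: [0.0, 0.707, 0.707, -0.0]
contact_force: [0.5, 0.0, 0.0]
gripper_width: 0.7
grasp_force: 0.0
```

Run:
```python
from station import bot
from h import *
ims=[]
for n,q in(("top",[.528,-.213,.02]),("side",[.437,.222,.04])):
    p,d=bot.read_camera(n);c=bot.get_calibration(n)
    u,v=proj(c,q).astype(int); ims.append(cv2.resize(p[v-65:v+65,u-65:u+65,::-1],(400,400),interpolation=2))
    if n=="side":
        W=height(c,d);m=(np.hypot(W[...,0]-.437,W[...,1]-.222)<.06)&(W[...,2]>.03)&(W[...,2]<.1);print(np.sort(W[m][:,2])[:10])
cv2.imwrite("pics/s3.png",np.hstack(ims)); print(bot.get_obs()["eef_pos"])
```

```text
[0.05280881 0.05329    0.05344118 0.0541751  0.05449826 0.05498966
 0.05501664 0.05506339 0.05510986 0.05581212]
[0.43827883 0.2226436  0.0691303 ]
```

View pics/s3.png

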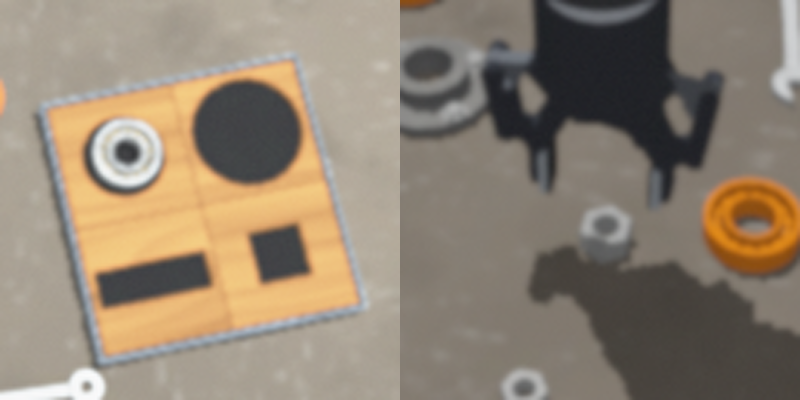

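The bearing sits in its pocket (left crop ~(127,153)). The fingers straddle the big nut (right crop ~(605,235)), with clear space round it.

Request:
servo_tool --motion '[[[0.7, 0, 0, -0.5, 0], [0.7, 0, 0, -0.5, 0], [0.7, 0, 0, 0, 0], [0, 0, 0, 0, 0], [0, 0, 0, 0, 0], [0, 0, 0, 0, 0], [0, 0, 0, 0, 0], [0, 0, 0, 0, 0], [0, 0, 0, 0, 0]]]' --newtons 40

```text
t: 8.3
eef_pos: [0.4382, 0.223, 0.0295]
tool_rot: [0.0, 0.707, 0.707, 0.001]
contact_force: [-0.9, 0.1, 6.0]
gripper_width: 0.335
grasp_force: 39.5
```

Request:
servo_tool --motion '[[[0, 0, 0, 0.6, 0], [0, 0, 0, 0.8, 0], [0, 0.0846, -0.9725, 0, 0.1275], [0, 0.0846, -0.9725, 0, 0.1275], [0, 0.0846, -0.9725, 0, 0.1275], [0, 0.0846, -0.9725, 0, 0.1275], [0, 0.0846, -0.9725, 0, 0.1275], [0, 0.0846, -0.9725, 0, 0.1275], [0, 0.0846, -0.9725, 0, 0.1275], [0, 0.0846, -0.9725, 0, 0.1275], [0, 0.0846, -0.9725, 0, 0.1275], [0, 0.0846, -0.9725, 0, 0.1275], [0, 0.0846, -0.9725, 0, 0.1275], [0, 0.0846, -0.9725, 0, 0.1275], [0, 0.0846, -0.9725, 0, 0.1275], [0, 0, 0, 0, 0], [0, 0, 0, -0.5, 0], [0, 0, 0, 0, 0], [0, 0, 0, 0, 0]]]'

```text
t: 10.2
eef_pos: [0.4813, -0.2823, 0.0645]
tool_rot: [-0.0, 0.633, 0.774, 0.0]
contact_force: [0.2, 0.9, -0.7]
gripper_width: 0.34
grasp_force: 40.0
```

Run:
```python
from station import bot
from h import *
p,d=bot.read_camera("side");c=bot.get_calibration("side");W=height(c,d)
u,v=proj(c,[.482,-.284,.035]).astype(int)
m=(np.hypot(W[...,0]-.482,W[...,1]+.284)<.06)&(W[...,2]>.025)&(W[...,2]<.1)
print(np.sort(W[m][:,2])[:10],bot.get_obs()["eef_pos"])
g=m&(p.min(2)>85)&(W[...,2]<.065);print(g.sum(),W[g].min(0),W[g].max(0))
cv2.imwrite("pics/s4.png",cv2.resize(p[v-40:v+40,u-40:u+40,::-1],(480,480),interpolation=2))
```

```text
[0.03526556 0.0359669  0.03641277 0.03664404 0.03664996 0.03700017
 0.03725494 0.03740992 0.03746046 0.03746071] [ 0.48169224 -0.28248574  0.06483191]
127 [ 0.45939344 -0.29913015  0.03859273] [ 0.51144246 -0.2629557   0.06456519]
```

View pics/s4.png

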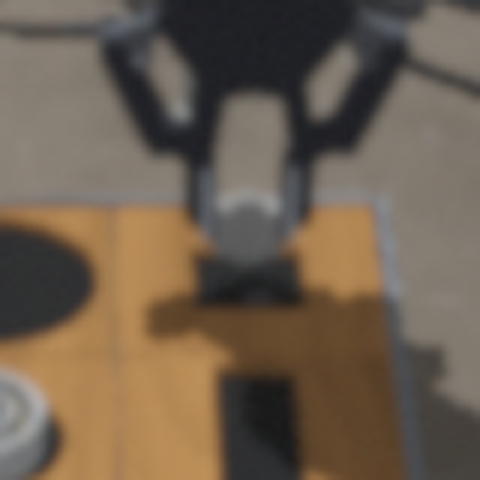

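The nut is held level above the square pocket (crop ~(247,225) over the dark square).

Request:
servo_tool --motion '[[[0, 0, 0, -0.3, 0], [0, 0, 0, -0.27, 0], [0, 0, 0, 0, 0], [0, 0, 0, 0, 0]]]'

```text
t: 10.65
eef_pos: [0.4811, -0.2827, 0.0406]
tool_rot: [-0.0, 0.633, 0.774, -0.0]
contact_force: [0.5, -0.8, -0.7]
gripper_width: 0.341
grasp_force: 42.0
```

Request:
servo_tool --motion '[[[0.7, 0, 0, 0, 0], [0.7, 0, 0, 0, 0], [0.7, 0, 0, 0, 0], [0.7, 0, 0, 1, 0], [0.8, 0, 0, 1, 0], [1, 0.255, 0.992, 0, 0], [1, 0.255, 0.992, 0, 0], [1, 0.255, 0.992, 0, 0], [1, 0.255, 0.992, 0, 0], [1, 0.255, 0.992, 0, 0], [1, 0.255, 0.992, 0, 0], [1, 0.255, 0.992, 0, 0], [1, 0.255, 0.992, 0, 0], [1, 0.255, 0.992, 0, 0], [1, 0.255, 0.992, 0, 0], [1, 0, 0, -1, 0], [1, 0, 0, -0.2, 0], [1, 0, 0, 0, 0], [1, 0, 0, 0, 0]]]'

```text
t: 12.55
eef_pos: [0.5838, 0.1122, 0.0741]
tool_rot: [0.0, 0.634, 0.773, -0.0]
contact_force: [-0.2, -0.7, -0.5]
gripper_width: 1.001
grasp_force: 0.0
```

Run:
```python
from station import bot
from h import *
ims=[]
for n,q in(("top",[.528,-.213,.02]),("side",[.583,.113,.04])):
    p,d=bot.read_camera(n);c=bot.get_calibration(n)
    u,v=proj(c,q).astype(int); ims.append(cv2.resize(p[v-65:v+65,u-65:u+65,::-1],(400,400),interpolation=2))
    W=height(c,d)
    if n=="top":
        for x,y in((.575,-.143),(.482,-.284)):
            m=(np.hypot(W[...,0]-x,W[...,1]-y)<.045)&(W[...,2]>.024)&(W[...,2]<.06);print(m.sum(),np.median(W[m],0),W[m].min(0),W[m].max(0))
    else:
        m=(np.hypot(W[...,0]-.583,W[...,1]-.113)<.06)&(W[...,2]>.04)&(W[...,2]<.1);print(np.sort(W[m][:,2])[:10])
cv2.imwrite("pics/s5.png",np.hstack(ims)); print(bot.get_obs()["eef_pos"])
```

```text
235 [ 0.57315372 -0.14375435  0.02898133] [ 0.54321888 -0.18271505  0.02406639] [ 0.60528783 -0.1133029   0.03757127]
76 [ 0.47946502 -0.28298128  0.02963826] [ 0.46475645 -0.29769365  0.02408289] [ 0.49606228 -0.26602989  0.03535619]
[0.06597336 0.06783064 0.0688261  0.06909402 0.06938436 0.06960515
 0.06992649 0.0704982  0.07069917 0.0707259 ]
[0.58433348 0.11267197 0.0747382 ]
```

View pics/s5.png

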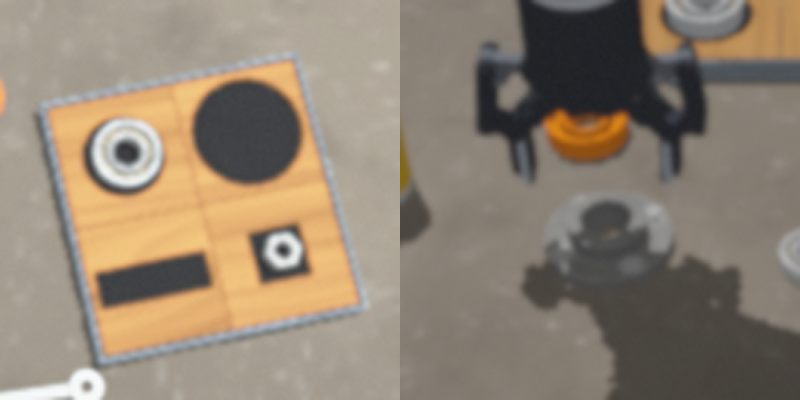

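Both are down in their pockets (tops about 30 mm, as expected). The fingers stand centred over the flange (right crop ~(608,235)).

Request:
servo_tool --motion '[[[1, 0, 0, -0.6, 0], [1, 0, 0, -0.4, 0], [1, 0, 0, 0, 0], [0, 0, 0, 0, 0], [0, 0, 0, 0, 0], [0, 0, 0, 0, 0], [0, 0, 0, 0, 0], [0, 0, 0, 0, 0], [0, 0, 0, 0, 0]]]' --newtons 60

```text
t: 13.55
eef_pos: [0.5839, 0.1137, 0.0348]
tool_rot: [0.0, 0.633, 0.774, 0.001]
contact_force: [-3.1, -0.4, 6.8]
gripper_width: 0.618
grasp_force: 61.9
```

Request:
servo_tool --motion '[[[0, 0, 0, 0.4, 0], [0, 0, 0, 0.5, 0], [0, 0, 0, 0.6, 0], [0, 0.0365, -0.933, 0, 0], [0, 0.0365, -0.933, 0, 0], [0, 0.0365, -0.933, 0, 0], [0, 0.0365, -0.933, 0, 0], [0, 0.0365, -0.933, 0, 0], [0, 0.0365, -0.933, 0, 0], [0, 0.0365, -0.933, 0, 0], [0, 0.0365, -0.933, 0, 0], [0, 0.0365, -0.933, 0, 0], [0, 0.0365, -0.933, 0, 0], [0, 0, 0, 0, 0], [0, 0, 0, -0.5, 0], [0, 0, 0, 0, 0], [0, 0, 0, 0, 0]]]'

```text
t: 15.25
eef_pos: [0.5977, -0.2588, 0.0737]
tool_rot: [-0.001, 0.633, 0.774, -0.0]
contact_force: [0.2, 0.2, -3.1]
gripper_width: 0.62
grasp_force: 64.5
```

Run:
```python
from station import bot
from h import *
p,d=bot.read_camera("side");c=bot.get_calibration("side");W=height(c,d)
u,v=proj(c,[.598,-.26,.035]).astype(int)
print(bot.get_obs()["eef_pos"])
for r in range(v-16,v+22,2): print(r,[f"{W[r,x,1]*1000:.0f}/{W[r,x,2]*1000:.0f}" for x in (u-10,u-5,u,u+5,u+10)])
cv2.imwrite("pics/s6.png",cv2.resize(p[v-45:v+45,u-45:u+45,::-1],(480,480),interpolation=2))
```

```text
[ 0.59825038 -0.25898306  0.07415227]
119 ['-395/-0', '-397/-0', '-399/0', '-401/1', '-254/93']
121 ['-384/-1', '-389/-2', '-286/64', '-394/-1', '-260/83']
123 ['-375/-2', '-270/66', '-277/63', '-279/63', '-252/82']
125 ['-262/63', '-271/59', '-277/57', '-273/61', '-254/75']
127 ['-252/63', '-271/53', '-275/52', '-270/57', '-254/69']
129 ['-243/63', '-267/49', '-275/46', '-248/65', '-250/65']
131 ['-242/58', '-236/64', '-237/65', '-238/65', '-249/60']
133 ['-241/52', '-233/59', '-236/59', '-242/57', '-258/48']
135 ['-239/47', '-229/56', '-233/55', '-240/52', '-247/49']
137 ['-227/49', '-229/49', '-233/49', '-228/53', '-241/46']
139 ['-220/48', '-222/48', '-227/47', '-228/47', '-233/46']
141 ['-218/43', '-210/50', '-211/51', '-220/47', '-233/40']
143 ['-253/12', '-210/44', '-217/41', '-218/42', '-265/11']
145 ['-246/11', '-246/13', '-250/12', '-255/10', '-258/10']
147 ['-235/12', '-240/11', '-245/9', '-242/13', '-248/10']
149 ['-226/12', '-230/11', '-233/11', '-233/12', '-237/12']
151 ['-215/13', '-223/9', '-219/14', '-222/14', '-229/11']
153 ['-200/18', '-200/20', '-204/18', '-209/17', '-209/19']
155 ['-190/19', '-194/17', '-195/19', '-203/15', '-200/19']
```

View pics/s6.png

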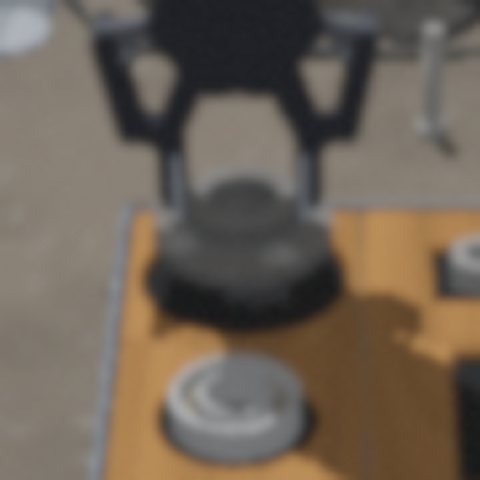

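The flange hangs level over the large round pocket, underside at about 38 mm.

Request:
servo_tool --motion '[[[0, 0, 0, -0.35, 0], [0, 0, 0, -0.2, 0], [0, 0, 0, -0.1, 0], [0, 0, 0, 0, 0], [0, 0, 0, 0, 0]]]'

```text
t: 15.8
eef_pos: [0.5979, -0.2594, 0.047]
tool_rot: [-0.0, 0.633, 0.774, -0.0]
contact_force: [0.1, 0.3, -3.9]
gripper_width: 0.622
grasp_force: 64.6
```

Request:
servo_tool --motion '[[[1, 0, 0, 0, 0], [1, 0, 0, 0, 0], [1, 0, 0, 0, 0], [1, 0, 0, 1, 0], [1, 0, 0, 1, 0], [0.6, 0, 0.95, 0, -0.382], [0.6, 0, 0.95, 0, -0.382], [0.6, 0, 0.95, 0, -0.382], [0.6, 0, 0.95, 0, -0.382], [0.6, 0, 0.95, 0, -0.382], [0.6, 0, 0.95, 0, -0.382], [0.6, 0, 0.95, 0, -0.382], [0.6, 0, 0.95, 0, -0.382], [0.6, 0, 0.95, 0, -0.382], [0.6, 0, 0.95, 0, -0.382], [0.6, 0, 0.95, 0, -0.382], [0.6, 0, 0.95, 0, -0.382], [0.6, 0, 0.95, 0, -0.382], [0.6, 0, 0.95, 0, -0.382], [0.6, 0, 0.95, 0, -0.382], [0.6, 0, 0.95, 0, -0.382]]]'

```text
schema error: expected 1 to 20 rows
```

Request:
servo_tool --motion '[[[1, 0, 0, 0, 0], [1, 0, 0, 0, 0], [1, 0, 0, 0, 0], [1, 0, 0, 1, 0], [1, 0, 0, 1, 0], [0.6, 0, 0.95, 0, -0.382], [0.6, 0, 0.95, 0, -0.382], [0.6, 0, 0.95, 0, -0.382], [0.6, 0, 0.95, 0, -0.382], [0.6, 0, 0.95, 0, -0.382], [0.6, 0, 0.95, 0, -0.382], [0.6, 0, 0.95, 0, -0.382], [0.6, 0, 0.95, 0, -0.382]]]'

```text
t: 17.1
eef_pos: [0.5981, 0.0462, 0.1277]
tool_rot: [0.0, 0.765, 0.645, 0.0]
contact_force: [0.4, 0.0, -0.6]
gripper_width: 0.601
grasp_force: 0.0
```

Request:
servo_tool --motion '[[[0.6, 0, 0.95, 0, -0.382], [0.6, 0, 0.95, 0, -0.382], [0.6, 0, 0.95, 0, -0.382], [0.6, 0, 0.95, 0, -0.382], [0.6, 0, 0.95, 0, -0.382], [0.6, 0, 0.95, 0, -0.382], [0.6, 0, 0.95, 0, -0.382], [0.6, 0, 0.95, 0, -0.382], [0.6, 0, 0, -0.7, 0], [0.6, 0, 0, -0.7, 0], [0.6, 0, 0, 0, 0], [0.6, 0, 0, 0, 0]]]'

```text
t: 18.3
eef_pos: [0.5982, 0.3482, 0.0716]
tool_rot: [0.0, 0.869, 0.495, -0.0]
contact_force: [1.0, -0.3, 0.6]
gripper_width: 0.603
grasp_force: 0.0
```

Run:
```python
from station import bot
from h import *
ims=[]
for n,q in(("top",[.528,-.213,.02]),("side",[.598,.348,.03])):
    p,d=bot.read_camera(n);c=bot.get_calibration(n)
    u,v=proj(c,q).astype(int); ims.append(cv2.resize(p[v-65:v+65,u-65:u+65,::-1],(400,400),interpolation=2))
    W=height(c,d)
    if n=="top":
        for lo,hi in((.02,.03),(.034,.05)):
            m=(np.hypot(W[...,0]-.598,W[...,1]+.26)<.06)&(W[...,2]>lo)&(W[...,2]<hi);print(m.sum(),np.median(W[m],0),W[m].min(0),W[m].max(0))
    else:
        m=(np.hypot(W[...,0]-.598,W[...,1]-.348)<.06)&(W[...,2]>.03)&(W[...,2]<.1);print(np.sort(W[m][:,2])[:10])
cv2.imwrite("pics/s7.png",np.hstack(ims)); print(bot.get_obs()["eef_pos"])
```

```text
438 [ 0.59215838 -0.25810133  0.02286635] [ 0.53881153 -0.31701186  0.02003983] [ 0.65604246 -0.20248088  0.02999476]
179 [ 0.59664703 -0.25886475  0.03809272] [ 0.56900492 -0.28724627  0.03412349] [ 0.62374064 -0.23248811  0.04248432]
[0.05232146 0.05265988 0.05288916 0.05298452 0.05334387 0.05380365
 0.05479686 0.05484226 0.05510308 0.05514885]
[0.59928549 0.34859662 0.07312493]
```

View pics/s7.png

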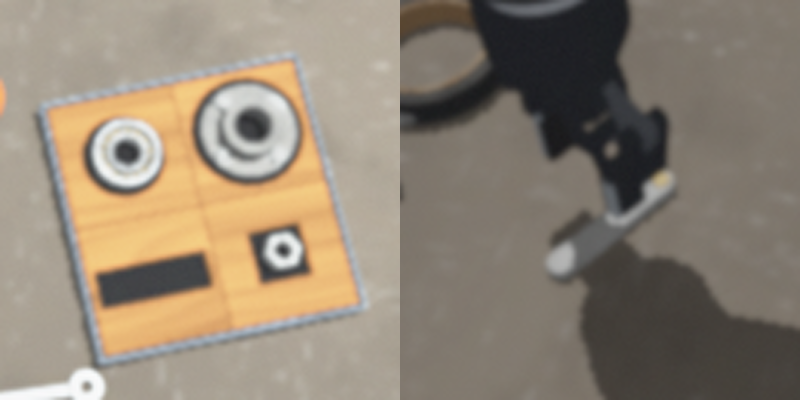

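The flange is seated in its pocket with the hub top at 38 mm. The gripper straddles the gauge bar (right crop (612,225)).

Request:
servo_tool --motion '[[[0.6, 0, 0, -0.6, 0], [0.6, 0, 0, -0.4, 0], [0.6, 0, 0, -0.16, 0], [0.6, 0, 0, 0, 0], [0, 0, 0, 0, 0], [0, 0, 0, 0, 0], [0, 0, 0, 0, 0], [0, 0, 0, 0, 0], [0, 0, 0, 0, 0], [0, 0, 0, 0, 0], [0, 0, 0, 0, 0]]]' --newtons 30

```text
t: 19.5
eef_pos: [0.5987, 0.3489, 0.0259]
tool_rot: [-0.0, 0.869, 0.495, 0.001]
contact_force: [0.2, 0.4, 5.1]
gripper_width: 0.174
grasp_force: 30.8
```

Request:
servo_tool --motion '[[[0, 0, 0, 0.4, 0], [0, 0, 0, 0.6, 0], [0, 0, 0, 0.6, 0], [0, -0.2337, -0.858, 0, 0.407], [0, -0.2337, -0.858, 0, 0.407], [0, -0.2337, -0.858, 0, 0.407], [0, -0.2337, -0.858, 0, 0.407], [0, -0.2337, -0.858, 0, 0.407], [0, -0.2337, -0.858, 0, 0.407], [0, -0.2337, -0.858, 0, 0.407], [0, -0.2337, -0.858, 0, 0.407], [0, -0.2337, -0.858, 0, 0.407], [0, -0.2337, -0.858, 0, 0.407], [0, -0.2337, -0.858, 0, 0.407], [0, -0.2337, -0.858, 0, 0.407], [0, -0.2337, -0.858, 0, 0.407], [0, -0.2337, -0.858, 0, 0.407], [0, -0.2337, -0.858, 0, 0.407]]]'

```text
t: 21.3
eef_pos: [0.4574, -0.1677, 0.0897]
tool_rot: [0.0, 0.633, 0.774, 0.0]
contact_force: [1.2, 0.2, -0.6]
gripper_width: 0.169
grasp_force: 30.1
```

Request:
servo_tool --motion '[[[0, 0, 0, -0.4, 0], [0, 0, 0, -0.25, 0], [0, 0, 0, 0, 0], [0, 0, 0, 0, 0]]]'

```text
t: 21.7
eef_pos: [0.4581, -0.1653, 0.063]
tool_rot: [-0.0, 0.633, 0.774, 0.0]
contact_force: [0.3, -0.1, -0.1]
gripper_width: 0.175
grasp_force: 30.1
```

Run:
```python
from station import bot
from h import *
p,d=bot.read_camera("side");c=bot.get_calibration("side");W=height(c,d)
u,v=proj(c,[.458,-.167,.035]).astype(int)
m=(np.hypot(W[...,0]-.458,W[...,1]+.167)<.07)&(W[...,2]>.027)&(W[...,2]<.06)&(p.min(2)>80)
print(bot.get_obs()["eef_pos"],m.sum(),np.median(W[m],0)); q,r,a,_=__import__("m").hullc(max(blobs(m,5),key=lambda t:t[1][4])[0],.045,c);print(q,r)
k=W[m];k=k[np.argsort(k[:,1])];print(k[:6].round(3).tolist(),k[-6:].round(3).tolist())
cv2.imwrite("pics/s8.png",cv2.resize(p[v-45:v+45,u-45:u+45,::-1],(480,480),interpolation=2))
```

```text
[ 0.4582993  -0.16531226  0.06322143] 161 [ 0.45772124 -0.15601879  0.04579552]
[ 458.18441993 -165.22888749] ((457.69195556640625, -165.75711059570312), (27.15094757080078, 93.2900619506836), 9.853638648986816)
[[0.464, -0.215, 0.043], [0.466, -0.211, 0.045], [0.471, -0.208, 0.046], [0.461, -0.208, 0.045], [0.468, -0.207, 0.048], [0.471, -0.205, 0.045]] [[0.457, -0.126, 0.046], [0.452, -0.125, 0.044], [0.445, -0.125, 0.045], [0.449, -0.123, 0.043], [0.454, -0.122, 0.045], [0.454, -0.122, 0.043]]
```

View pics/s8.png

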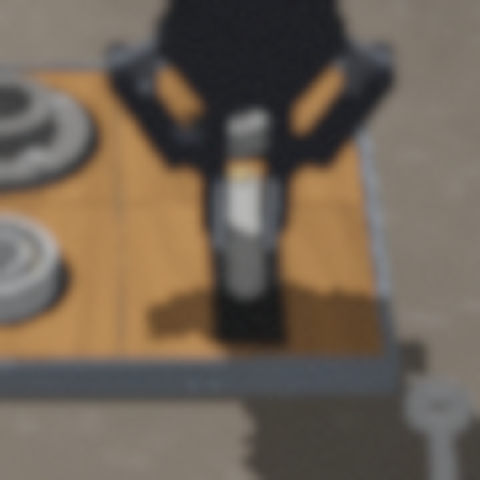

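The gauge is level and aligned above its slot (crop (245,245)).

Request:
servo_tool --motion '[[[0, 0, 0, -0.25, 0], [0, 0, 0, -0.2, 0], [0, 0, 0, -0.1, 0], [0, 0, 0, 0, 0], [0, 0, 0, 0, 0]]]'

```text
t: 22.25
eef_pos: [0.4577, -0.1662, 0.0407]
tool_rot: [-0.0, 0.634, 0.774, -0.0]
contact_force: [0.2, -0.4, -0.4]
gripper_width: 0.171
grasp_force: 30.1
```

Request:
servo_tool --motion '[[[0.5, 0, 0, 0, 0], [0.5, 0, 0, 0, 0], [0.5, 0, 0, 0, 0], [0.5, 0, 0, 0.6, 0], [0.5, 0, 0, 1, 0], [0.5, 0, 0, 1, 0], [0.5, 0.2, 0.9, 0.3, 0], [0.5, 0.2, 0.9, 0.3, 0], [0.5, 0.2, 0.9, 0, 0], [0.5, 0.2, 0.9, 0, 0], [0.5, 0.2, 0.9, 0, 0], [0.5, 0.2, 0.9, 0, 0], [0.5, 0.2, 0.9, 0, 0], [0.5, 0.2, 0.9, 0, 0], [0.5, 0.2, 0.9, 0, 0], [0.5, 0.2, 0.9, 0, 0], [0.5, 0, 0, 0, 0], [0.5, 0, 0, 0, 0]]]'

```text
t: 24.05
eef_pos: [0.5375, 0.1945, 0.1687]
tool_rot: [-0.0, 0.633, 0.774, -0.0]
contact_force: [0.4, -0.7, 0.6]
gripper_width: 0.497
grasp_force: 0.0
```

Run:
```python
from station import bot
from h import *
ims=[]
for n in("top","side"):
    p,d=bot.read_camera(n);c=bot.get_calibration(n);W=height(c,d)
    u,v=proj(c,[.528,-.213,.02]).astype(int); ims.append(cv2.resize(p[v-65:v+65,u-65:u+65,::-1],(400,400),interpolation=2))
    m=(np.hypot(W[...,0]-.458,W[...,1]+.167)<.055)&(abs((W[...,0]-.458)*.98+(W[...,1]+.167)*.198)<.015)&(p.min(2)>110)
    k=W[m];print(n,m.sum(),np.median(k,0),[np.median(k[(k[:,1]>a)&(k[:,1]<=a+.025),2]).round(4) for a in(-.215,-.19,-.165,-.14)])
cv2.imwrite("pics/s9.png",np.hstack(ims))
```

```text
top 247 [ 0.46006596 -0.16822318  0.01987385] [np.float64(0.0201), np.float64(0.0205), np.float64(0.0197), np.float64(0.0187)]
side 159 [ 0.45835286 -0.16737523  0.02013351] [np.float64(0.0197), np.float64(0.0202), np.float64(0.0203), np.float64(0.0205)]
```

View pics/s9.png

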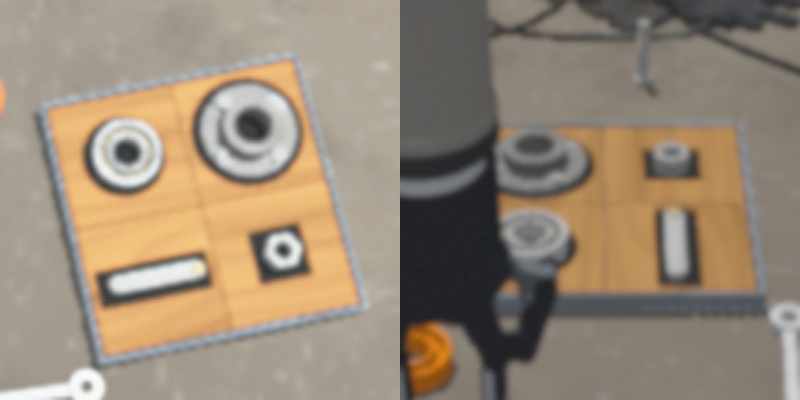

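All four parts lie flat in their pockets: bearing at crop (127,153), flange (250,130), gauge (155,275) and nut (283,250).

```bash
python3 -c "from station import bot;print(bot.hand_in())"
```

```text
the job is handed in; nothing more can be done
None
```

The job is handed in: bearing, nut, flange and gauge each lie flat in their own pockets, and I did not touch the small bearing, the small nut or the orange look-alikes; about 24 s of the 93 s were used.

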